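# Renew the filters of the bench fume purifier and snap its cover on

### The job

Put the fresh filters into the bench fume purifier: lay the black carbon disc on the round metal platen, then the white pleated disc on top of it, both flat and well centred. Then set the orange cover over the stack with its ears in line with the two white clips, press it down until both clips snap over the ears, and keep pressing so that the cover stays fully down on its rubber seat and the filters bed in: finish while still pressing it down, without letting go. Do not force it, and leave the other things on the bench (bottles, cup, scraper, bracket, spent light brown filter) where they are.

Things in the scene. Friction and masses are not known exactly. Their poses are not given: they have to be found in the camera images.
- purifier: Fume purifier, fixed: grey round drum, 124 mm across, 46 mm high, slotted side, red rocker switch on its -x side. Origin: centre of its underside, on the bench; z up. Two white clips stand on its deck on its +y and -y axis. From the deck up to z 62 mm a tapered spigot (67 mm across at its foot) guides the cover with 3 mm clearance all round; above it is the sprung platen.
- seat (a point): Centre of the flat black rubber seat ring (85 mm across) round the spigot, at its upper face: z 48 mm above the bench. The cover's rim rests on it when the cover is pressed fully down.
- hook_left (a point): Underside of the hook of the clip on the purifier's +y side, at its tip: 44 mm from the drum's axis, z 59.5 mm above the bench. The clip is 16 mm wide, reaches from 44 to 58 mm from the axis and up to z 73 mm, its inner side sloping as a lead-in.
- hook_right (a point): The same for the clip on the purifier's -y side.
- platen_top (a point): Centre of the upper face of the bare round aluminium platen (60 mm across) on which the filters are stacked, at z 76 mm above the bench on the drum's axis; it sinks with the platen.
- platen_plate (a joint): How far the platen is pressed down, m: 0 at rest, 0.0085 at most. Spring: 1.5 N to start, then 1.5 N per mm. About 0.0025 when the clips alone hold the cover down, about 0.006 when the cover is pressed fully down onto the seat ring.
- clip_left (a joint): Outward lean, rad, of the clip on the purifier's +y side: 0 at rest, about 0.07 while an ear passes it, then it springs back to 0 (the click).
- clip_right (a joint): The same for the clip on the purifier's -y side.
- carbon_filter: Fresh carbon filter: stiff black disc with dark grey honeycomb dots, 62 mm across, 13 mm thick, 45 g, lying flat on the light blue mat (mat 3 mm thick). Origin: centre of its underside, z up.
- white_filter: Fresh white pleated filter: stiff white disc with grey pleat lines, 62 mm across, 13 mm thick, 45 g, lying flat on the light blue mat. Origin: centre of its underside, z up.
- cover: Orange cover, 70 g, standing rim down on the light blue mat: a cup turned upside down, 80 mm across, 74 mm inside, 47.5 mm deep inside, flat slotted top at 51.5 mm, a finger bar on top, two flat ears at the rim. Half a turn makes no difference. Origin: centre of the rim plane (underside), z up; x along the bar, y through the ears. Pressed fully down on the purifier its origin is at z 48 mm.
- cover_bar (a point): Middle of the upper face of the cover's finger bar, 73.5 mm above the rim. The bar runs along the cover's x axis: 56 mm long, 14 mm wide (along y), 22 mm high above the flat top.
- ear_left (a point): On the flat top (7.5 mm above the rim) of the cover's +y ear, 45 mm from the centre; the ear is 22 mm wide, ends 47 mm from the centre and has a wedge face below. The ears meet the hooks with the cover's origin at z 62 to 59 mm; pressing on takes 8 to 16 N; the hooks snap over the ears at z 52 mm, the force drops to 3 to 5 N, then rises to about 11 N at the seat (z 48 mm).
- ear_right (a point): The same on the cover's -y ear.
- resin_bottle_a: Bystander: black resin bottle, 72 mm across, 200 mm high. Origin: centre of its underside.
- resin_bottle_b: Bystander: black resin bottle with a blue label, 72 mm across, 200 mm high. Origin: centre of its underside.
- squirt_bottle: Bystander: white alcohol squirt bottle with a red nozzle, 64 mm across, about 180 mm high. Origin: centre of its underside.
- scraper: Bystander: yellow plastic scraper lying flat, 130 mm long, up to 55 mm wide, 10 mm high. Origin: near its middle, on its underside.
- printed_bracket: Bystander on the mat: small grey printed L bracket, 36 x 28 mm, 35 mm high. Origin: centre of its underside.
- spent_filter: Bystander: the spent filter taken out before, a light brown disc 62 mm across, 13 mm thick. Origin: centre of its underside.
- mixing_cup: Bystander: pale plastic mixing cup, 72 mm across, 85 mm high. Origin: centre of its underside.
Things that resemble listed ones, but are neither listed nor needed, are in the scene too. Of the things shaped like the cover, the orange one is meant. Of the things that look like the white_filter, the larger one is meant.

How it is judged:
On the way, in this order (a step that is already met when the one before it is completed fails the run):
1. the black carbon disc lies flat and centred on the platen, let go (horizontal distance between carbon_filter and platen_top below 0.005 m and z of carbon_filter in the frame of platen_top between -0.003 and 0.003 m and angle between carbon_filter's own z axis and vertical below 0.06 rad and contact force between the fingers and carbon_filter below 0.05 N), for 0.2 s.
2. the white disc lies flat and centred on the carbon disc, let go (horizontal distance between each of carbon_filter, white_filter and platen_top below 0.005 m and z of carbon_filter in the frame of platen_top between -0.003 and 0.003 m and angle between each of carbon_filter, white_filter's own z axis and vertical below 0.06 rad and z of white_filter in the frame of platen_top between 0.01 and 0.016 m and contact force between the fingers and white_filter below 0.05 N), for 0.2 s.
3. both clips have snapped over the cover's ears, the filters centred inside (horizontal distance between each of carbon_filter, white_filter and platen_top below 0.005 m and z of carbon_filter in the frame of platen_top between -0.003 and 0.003 m and angle between each of carbon_filter, white_filter's own z axis and vertical below 0.06 rad and z of white_filter in the frame of platen_top between 0.01 and 0.016 m and z of each of ear_left, ear_right in the frame of purifier below 0.0598 m and horizontal distance between cover and purifier below 0.004 m and angle between the y axis of cover and the y axis of purifier, either way round below 0.2 rad and angle between the z axis of cover and the z axis of purifier, either way round below 0.06 rad and value of joint each of clip_left, clip_right below 0.03 rad), for 0.2 s.
At the end, for the whole second after the job is handed in: Carbon disc on the platen, white disc on it, flat and within 5 mm of centre; cover square over them (4 mm, 0.2 rad), both ears under the hooks, both clips sprung back; the fingers still press it down: its origin below 50.5 mm (fully down 48 mm, held by the clips alone 52 mm) (all of step 3 and z of cover in the frame of purifier below 0.0505 m and contact force between the fingers and cover above 3 N and linear speed of cover below 0.02 m/s); the arm keeps its last pose, push and grip.
It fails at once if the cover is forced onto the purifier with more than 60 N (contact force between cover and purifier above 60 N).
It fails at once if a bystander (bottle, cup, scraper, bracket or spent filter) is pushed more than 30 mm from its place (distance of any of resin_bottle_a, resin_bottle_b, scraper, printed_bracket, spent_filter, mixing_cup, squirt_bottle from where it was at the start of the episode above 0.03 m).
It also fails if it takes over 72 s, if anything falls off the work surface, if the arm or the gripper's body presses on something with over 40 N, if the wrist force passes 120 N, or if a joint passes its speed limit or range.

### The arm

A 7-joint arm with a two-finger parallel gripper is mounted at the origin on the work surface. World frame = base frame: x ahead of the robot, y to its left, z up, the work surface at z = 0. Lengths are in m, angles in rad, forces in N, time in s.
With the tool pointing down it reaches from about 0.4 to 0.85 m from the base axis. Payload 10.4 kg.
Tool frame: the origin (TCP) lies midway between the tips of the shut fingers; the grasp point (between the pads) lies 19 mm behind it; z points along the fingers, y is the line along which they close (so a half turn about z gives the same grasp; the last joint's range is limited). The gripper opens to 87 mm and grips with 3 to 60 N. Pads are 19 mm wide; open, the fingers measure 117 mm over their backs; the gripper's body (75 mm by 190 mm) begins 51 mm behind the grasp point.
Start: joints at [1.315, 0.332, -0.065, 1.46, 0.022, 1.35, -0.088], TCP at [0.144, -0.608, 0.223] pointing down, gripper open.
Joint ranges: [-2.6, 2.6], [-0.5, 2.12], [-1.47, 1.34], [0.16, 2.42], [-1.27, 4.41], [0.06, 2.06], [-2.6, 2.6]. Speed limits (rad/s): [2.22, 2.22, 2.79, 2.79, 3.14, 3.14, 3.14].

### API

Orientations are given as a unit quaternion [x, y, z, w].
In Python, from bench import sensors, eyes, order gives the robot as it stands.
- The arm moves only by the tool arm_command, never from a script. Its argument "steps" is a list of rows, each an object with "rot": the turn, a rotation vector about the world's x, y, z in degrees, a list of three; "slide": the shift along the world's x, y, z in m, a list of three; "grip": the opening, from 0 (shut) to 1 (fully open). A call has exactly 8 rows; each row shifts and turns the commanded pose from where the row before left it; what a row does not reach is not made up. A row lasts 1/8 s, in which the tool goes at most 62.5 mm and 10.7 degrees, less where a joint would pass 70% of its speed; a pose out of reach is approached as far as the arm can. A call with a gripper value outside its range is refused whole. The fingers move at their own pace and stop on an object; "newtons" is the grip in N (left out, the last holds). Time passes only in rows, so rows that do not move let the fingers close, or fill a call up. It gives the time, the measured TCP pose, the force, the opening and the grip force at its end, in the units of the state.
- sensors.read_state(): the state, without advancing time (a new reading comes with each control period).
- eyes.camera(name): name is "scene" or "top" or "wrist"; returns a dict with "pixels" (400x640x3 uint8, red, green, blue), "intrinsics" (3x3 intrinsics, pixels), "pose" (4x4, takes a point from camera to world coordinates). Camera axes: x right, y down, z forward; pixel columns grow to the right and rows downward; lengths in m; the calibration is good to about 2 mm. A picture is of the moment at which its call begins. There is no depth.
- order.close_job(): hands the job in; it is judged then, once.
Trained networks look in a picture, given as the dict that the camera call returned (one of the last four; its "shot" number tells which), for a name from the list of things; names that differ only in an ending like _2 or _b are one class to them, and where a whole thing is asked for, a point or a joint stands for the part that bears it (a point fixed in the world has none). Each returns a list of dicts, best first, with "conf" (0 to 1); they miss things now and then, are a little off and sometimes report something else, mostly with a low value. They report only what shows in the picture. A call takes as long as a camera call. They do not tell look-alikes from the thing itself.
- eyes.look_for(name, picture): "bbox" ([left, top, right, bottom] in pixels, round what is visible of it).
The state is a dict: "time": time; "joint_positions": joint angles; "joint_vel": joint speeds; "joint_torque": joint torques, N m; "ee_pos": TCP position; "eef_rot": TCP orientation; "ft_force": force on the tool from outside, world axes, zero at the start; "torque": the same for the moment, N m; "width": finger opening in m; "grip_force": force on a finger pad.
Only numpy, scipy, OpenCV 4.12 (cv2) and the standard library are available. Lean on these libraries where they do the work, as an engineer would, in place of code of your own. Each camera call takes 0.05 s, during which the arm holds its last target. There are 200 camera calls.

## Working session

There is one attempt and no reset: what is moved stays moved. The work goes in short steps, Python scripts to look and compute and a tool call to move; the robot and the scene stay as the last step left them, time stands still between calls to the robot, and variables do not carry over. Pictures are saved under pics/ and viewed, at most 10 in all, crops included, and the job is handed in when it is done.

Besides the shell and the picture viewer there is one more tool, called after "Emit:" as name(argument=value, ...), one argument or row to a line, values as JSON. arm_command: Moves the arm, as the interface text tells. Its arguments: {"type":"object","properties":{"steps":{"type":"array","items":{"type":"object","properties":{"rot":{"type":"array","items":{"type":"number"}},"slide":{"type":"array","items":{"type":"number"}},"grip":{"type":"number"}}}},"newtons":{"type":"number"}},"required":["steps"]}

```bash
mkdir -p pics; ls
cat > h.py <<'E'
import numpy as np, cv2
from bench import sensors, eyes, order
def shot(name, f=None):
    p=eyes.camera(name)
    if f: cv2.imwrite('pics/'+f, p['pixels'][:,:,::-1])
    return p
def ray(p,u,v):
    K=np.array(p['intrinsics']);T=np.array(p['pose'])
    d=T[:3,:3]@np.linalg.inv(K)@np.array([u,v,1.]); return T[:3,3],d/np.linalg.norm(d)
def onz(p,u,v,z):
    o,d=ray(p,u,v); return o+d*(z-o[2])/d[2]
def proj(p,X):
    K=np.array(p['intrinsics']);T=np.array(p['pose']); c=K@(T[:3,:3].T@(np.array(X)-T[:3,3])); return c[:2]/c[2]
def tri(rs):
    A=sum(np.eye(3)-np.outer(d,d) for o,d in rs); b=sum((np.eye(3)-np.outer(d,d))@o for o,d in rs); return np.linalg.solve(A,b)
E
python3 - <<'E'
from h import *
np.set_printoptions(precision=3,suppress=True)
s=sensors.read_state(); print(s)
ps={n:shot(n) for n in('top','scene')}
cv2.imwrite('pics/both.png',cv2.resize(np.vstack([p['pixels'] for p in ps.values()]),(480,600),interpolation=cv2.INTER_AREA)[:,:,::-1])
for n,p in ps.items():
    cv2.imwrite(f'pics/{n}0.png',p['pixels'][:,:,::-1]); print(n,p['intrinsics'],p['pose'])
    for k in['purifier','carbon_filter','white_filter','cover','printed_bracket','spent_filter','mixing_cup','scraper','resin_bottle_a','squirt_bottle']:
        print(k,[(np.round(r['bbox']).astype(int).tolist(),round(r['conf'],2)) for r in eyes.look_for(k,p)])
E
```

```text
pics
{'time': 0.0, 'joint_positions': array([ 1.315,  0.333, -0.065,  1.461,  0.022,  1.35 , -0.088]), 'joint_vel': array([-0.001, -0.002,  0.002, -0.   , -0.   ,  0.   ,  0.002]), 'joint_torque': array([ -0.   , -62.325,   0.024, -38.989,  -0.061,   0.04 ,   0.   ]), 'ee_pos': array([ 0.144, -0.608,  0.222]), 'eef_rot': array([ 0.993,  0.116, -0.   , -0.001]), 'ft_force': array([0.023, 0.317, 0.45 ]), 'torque': array([-0.015,  0.01 ,  0.015]), 'grip_force': 0.0, 'width': 0.08711613391543567}
top [[387.522   0.    319.849]
 [  0.    387.522 197.185]
 [  0.      0.      1.   ]] [[-0.029 -0.998  0.061  0.414]
 [-1.     0.028 -0.006  0.002]
 [ 0.005 -0.061 -0.998  1.384]
 [ 0.     0.     0.     1.   ]]
purifier [([375, 173, 410, 203], 0.62)]
carbon_filter [([308, 203, 324, 219], 0.72)]
white_filter [([297, 149, 314, 167], 0.74), ([351, 150, 368, 162], 0.43)]
cover []
printed_bracket [([376, 167, 410, 209], 0.59), ([388, 123, 407, 141], 0.51), ([390, 174, 404, 196], 0.41)]
spent_filter [([389, 120, 407, 140], 0.67)]
mixing_cup [([442, 144, 469, 166], 0.93), ([439, 199, 458, 237], 0.19)]

[... 336 characters left out ...]
6]
 [-0.009 -0.568 -0.823  0.97 ]
 [ 0.     0.     0.     1.   ]]
purifier [([345, 237, 364, 257], 0.7), ([212, 223, 257, 269], 0.61)]
carbon_filter [([313, 190, 335, 208], 0.59)]
white_filter [([346, 237, 366, 256], 0.83), ([279, 268, 295, 280], 0.65)]
cover [([386, 179, 416, 212], 0.94), ([353, 121, 381, 147], 0.8)]
printed_bracket [([438, 229, 453, 240], 0.5), ([216, 223, 261, 266], 0.49)]
spent_filter [([239, 305, 262, 335], 0.76), ([387, 177, 416, 210], 0.7)]
mixing_cup [([142, 282, 179, 319], 0.68), ([382, 179, 416, 210], 0.28)]
scraper [([148, 222, 175, 259], 0.96)]
resin_bottle_a [([473, 172, 520, 229], 0.72), ([459, 130, 500, 190], 0.68)]
squirt_bottle [([436, 116, 464, 162], 0.59)]
```

View pics/top0.png

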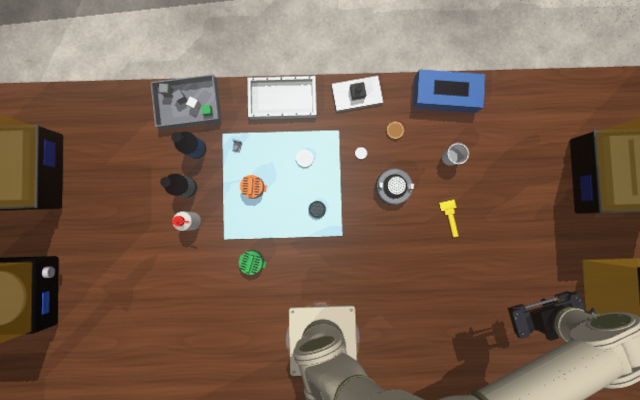

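View pics/scene0.png

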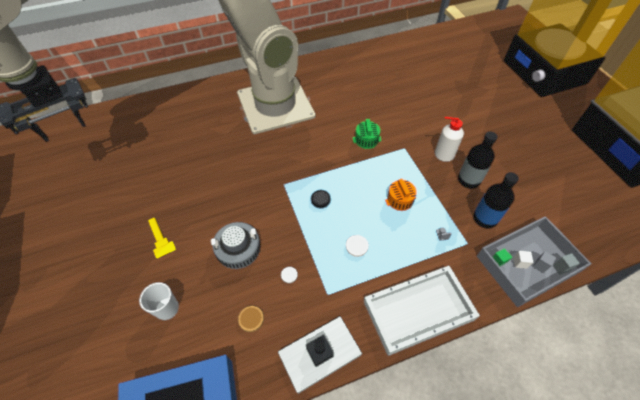

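The top view shows the carbon disc at (317,210), the purifier at (396,186) and the bystanders. There are two white discs: (305,157), which is larger and on the mat, and (361,153), which is smaller and on wood. There are also two covers: orange at (252,187) and green at (252,263). The larger white disc and the orange cover are the ones meant, and I'll confirm both with an enlarged crop.

Run:
```python
from h import *
np.set_printoptions(precision=3,suppress=True)
from scipy.spatial.transform import Rotation as R
t=shot('top');s=shot('scene');w=shot('wrist')
for n,a,b,z in[('carbon',(317,209.5),(320.5,198.5),.016),('white',(305,158),(356.5,245.5),.016),('small',(361,153.5),(289,275),.013),('purif',(396,185),(235,238),.08),('cover',(252,186.5),(402,193),.055),('spent',(396,130),(251,319),.013)]:
    print(n,tri([ray(t,*a),ray(s,*b)]),onz(t,*a,z),onz(s,*b,z))
st=sensors.read_state(); Rt=R.from_quat(st['eef_rot']).as_matrix(); T=np.array(w['pose'])
print('cam in tool',Rt.T@(T[:3,3]-st['ee_pos']),'\n',Rt.T@T[:3,:3],'\n',w['intrinsics'],Rt)
a=cv2.resize(t['pixels'][120:290,215:435],None,fx=2.6,fy=2.6,interpolation=cv2.INTER_CUBIC)
cv2.imwrite('pics/crop1.png',a[:,:,::-1])
```

```text
carbon [0.456 0.006 0.01 ] [0.455 0.004 0.016] [0.46  0.006 0.016]
white [0.64  0.043 0.012] [0.639 0.042 0.016] [0.643 0.044 0.016]
small [ 0.653 -0.158  0.002] [ 0.65  -0.158  0.013] [ 0.658 -0.157  0.013]
purif [ 0.53  -0.265  0.067] [ 0.528 -0.265  0.08 ] [ 0.539 -0.262  0.08 ]
cover [0.541 0.23  0.04 ] [0.539 0.226 0.055] [0.551 0.224 0.055]
spent [ 0.733 -0.284  0.009] [ 0.732 -0.287  0.013] [ 0.736 -0.281  0.013]
cam in tool [ 0.066 -0.001 -0.161] 
 [[-0.001 -0.969 -0.249]
 [ 1.    -0.    -0.001]
 [ 0.001 -0.249  0.969]] 
 [[332.503   0.    321.253]
 [  0.    332.503 200.114]
 [  0.      0.      1.   ]] [[ 0.973  0.231  0.   ]
 [ 0.231 -0.973 -0.   ]
 [ 0.     0.    -1.   ]]
```

View pics/crop1.png

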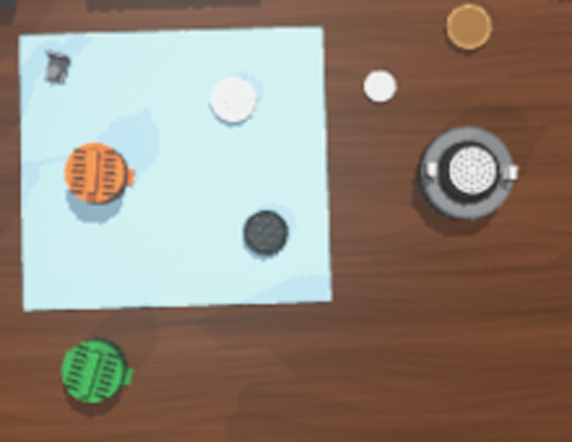

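The crop confirms it: the orange cover is at crop (97,173), with its bar along world x. The large white disc is on the mat at (233,99), and the small look-alike at (380,86) is on the wood. Next I move the wrist camera over the purifier.

Emit:
arm_command(
  steps=[
    {"slide": [0.045, 0.04, 0.012], "rot": [0, 0, -1.67], "grip": 1},
    {"slide": [0.045, 0.04, 0.012], "rot": [0, 0, -1.67], "grip": 1},
    {"slide": [0.045, 0.04, 0.012], "rot": [0, 0, -1.67], "grip": 1},
    {"slide": [0.045, 0.04, 0.012], "rot": [0, 0, -1.67], "grip": 1},
    {"slide": [0.045, 0.04, 0.012], "rot": [0, 0, -1.67], "grip": 1},
    {"slide": [0.045, 0.04, 0.01], "rot": [0, 0, -1.67], "grip": 1},
    {"slide": [0.045, 0.04, 0], "rot": [0, 0, -1.67], "grip": 1},
    {"slide": [0.045, 0.04, 0], "rot": [0, 0, -1.67], "grip": 1},
  ],
)

```text
time: 2.25
ee_pos: [0.5054, -0.2869, 0.293]
eef_rot: [1.0, -0.001, 0.0, 0.0]
ft_force: [0.4, -0.5, -0.4]
width: 0.087
grip_force: 0.0
```

Run:
```python
from h import *
import pickle
w=shot('wrist','w1.png'); pickle.dump(w,open('w1.pkl','wb'))
print(proj(w,(.53,-.265,.076)))
for k in['purifier','platen_top','hook_left','hook_right']:
    print(k,[(np.round(r['bbox'],1).tolist(),round(r['conf'],2)) for r in eyes.look_for(k,w)])
```

```text
[302.35462521 152.89047667]
purifier []
platen_top [([277.3, 128.3, 327.5, 183.1], 0.86)]
hook_left [([249.7, 101.0, 358.1, 200.8], 0.66)]
hook_right [([252.1, 104.8, 355.7, 203.6], 0.97), ([447.0, 18.4, 538.2, 94.0], 0.23)]
```

View pics/w1.png

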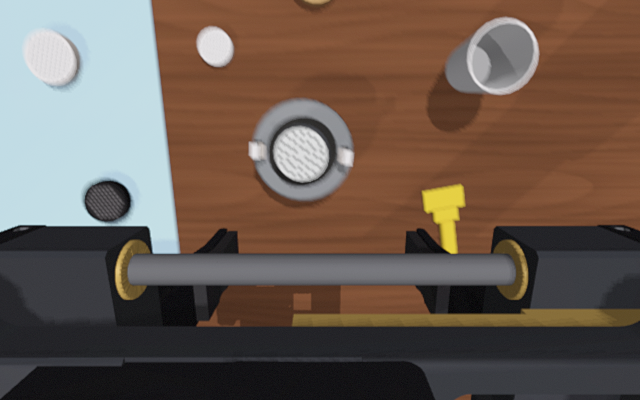

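Emit:
arm_command(
  steps=[
    {"slide": [0.01, 0.015, 0], "grip": 1},
    {"slide": [0.01, 0.015, 0], "grip": 1},
    {"slide": [0.01, 0.01, 0], "grip": 1},
    {"slide": [0, 0, 0], "grip": 1},
    {"slide": [0, 0, 0], "grip": 1},
    {"slide": [0, 0, 0], "grip": 1},
    {"slide": [0, 0, 0], "grip": 1},
    {"slide": [0, 0, 0], "grip": 1},
  ],
)

```text
schema error: expected keys rot, slide, grip
```

The wrist view shows the purifier platen at (302,153) and its clips at (257,150) and (346,157). The carbon disc is at (107,200) and the large white disc at (50,57). The view matches the coarse estimates. I'll take a second view between the purifier and the discs.

Emit:
arm_command(
  steps=[
    {"slide": [-0.013, 0.028, -0.009], "rot": [0, 0, 0], "grip": 1},
    {"slide": [-0.013, 0.028, -0.009], "rot": [0, 0, 0], "grip": 1},
    {"slide": [-0.013, 0.028, -0.009], "rot": [0, 0, 0], "grip": 1},
    {"slide": [-0.013, 0.028, -0.009], "rot": [0, 0, 0], "grip": 1},
    {"slide": [-0.013, 0.028, -0.009], "rot": [0, 0, 0], "grip": 1},
    {"slide": [0, 0, 0], "rot": [0, 0, 0], "grip": 1},
    {"slide": [0, 0, 0], "rot": [0, 0, 0], "grip": 1},
    {"slide": [0, 0, 0], "rot": [0, 0, 0], "grip": 1},
  ],
)

```text
time: 3.5
ee_pos: [0.4393, -0.1494, 0.2478]
eef_rot: [1.0, -0.001, 0.0, 0.0]
ft_force: [0.3, -0.5, -0.4]
width: 0.0869
grip_force: 0.0
```

```bash
cat >> h.py <<'E'
import pickle
def blob(p,uv,r,lo,hi):
    """centre of HSV blob (fitted ellipse) nearest to uv within radius r"""
    hsv=cv2.cvtColor(p['pixels'],cv2.COLOR_RGB2HSV); m=cv2.inRange(hsv,np.array(lo),np.array(hi))
    k=np.zeros_like(m); cv2.circle(k,(int(uv[0]),int(uv[1])),int(r),255,-1); m&=k
    m=cv2.morphologyEx(m,cv2.MORPH_CLOSE,np.ones((5,5),np.uint8))
    cs,_=cv2.findContours(m,cv2.RETR_EXTERNAL,cv2.CHAIN_APPROX_NONE); c=max(cs,key=cv2.contourArea)
    e=cv2.fitEllipse(cv2.convexHull(c)); b=cv2.boundingRect(c); return np.array(e[0]),np.array(e[1]),b
E
python3 - <<'E'
from h import *
np.set_printoptions(precision=4,suppress=True)
w2=shot('wrist','w2.png'); pickle.dump(w2,open('w2.pkl','wb'))
w1=pickle.load(open('w1.pkl','rb'))
for n,X in[('platen',(.53,-.265,.076)),('carbon',(.458,.006,.012)),('white',(.641,.043,.012)),('small',(.653,-.158,.01))]:
    print(n,proj(w1,X),proj(w2,X))
for k in['platen_top','carbon_filter','white_filter']:
  for w in(w1,w2):
    try: print(k,[(np.round(r['bbox'],1).tolist(),round(r['conf'],2)) for r in eyes.look_for(k,w)])
    except Exception as e: print(k,e)
print(sensors.read_state()['ee_pos'])
E
```

```text
platen [302.3546 152.8905] [443.1321  87.878 ]
carbon [108.3905 200.8439] [191.3169 156.3725]
white [54.6078 57.6104] [138.9253 -17.1636]
small [216.8749  47.0184] [329.386 -29.996]
platen_top [([277.3, 128.3, 327.5, 183.1], 0.86)]
platen_top [([412.9, 57.7, 473.8, 126.9], 0.84)]
carbon_filter [([86.0, 177.8, 139.7, 226.0], 0.82)]
carbon_filter [([166.6, 130.2, 222.8, 185.6], 0.85), ([410.5, 61.6, 475.3, 124.4], 0.38)]
white_filter [([29.6, 34.5, 83.9, 84.3], 0.85), ([199.9, 30.9, 234.2, 70.1], 0.67)]
white_filter []
[ 0.4393 -0.1482  0.2475]
```

View pics/w2.png

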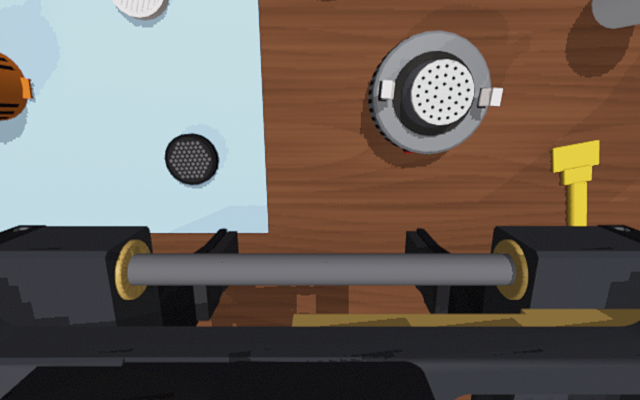

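The second wrist view shows the carbon disc at (191,159), the platen at (443,92), and the clips at (386,90) and (491,97). Next I refine these by segmentation.

Run:
```python
from h import *
np.set_printoptions(precision=4,suppress=True)
w1,w2=[pickle.load(open(f'w{i}.pkl','rb')) for i in(1,2)]
from scipy.optimize import least_squares
def sil(p,c,r,zt,zb,n=60):
    a=np.linspace(0,2*np.pi,n); P=[proj(p,(c[0]+r*np.cos(t),c[1]+r*np.sin(t),z)) for z in(zt,zb) for t in a]
    return cv2.fitEllipse(cv2.convexHull(np.array(P,np.float32)))[0]
P=[blob(w1,(302,153),36,(0,0,140),(179,60,255)),blob(w2,(443,91),38,(0,0,140),(179,60,255))]
C=[blob(w1,(107,200),40,(0,0,0),(179,255,95)),blob(w2,(191,159),40,(0,0,0),(179,255,95))]
for L,nm in((P,'platen'),(C,'carbon')):
    print(nm,[ (l[0],l[1],l[2]) for l in L], tri([ray(w1,*L[0][0]),ray(w2,*L[1][0])]))
for w,l in((w1,P[0]),(w2,P[1])): print('platen@.076',onz(w,*l[0],.076))
for w,l in((w1,C[0]),(w2,C[1])):
    f=lambda c:np.array(sil(w,c,.031,.016,.003))-l[0]
    print('carbon',least_squares(f,[.458,.006],diff_step=1e-3).x)
# clips tops
H=[blob(w2,(386,90),10,(0,0,175),(179,60,255)),blob(w2,(491,97),13,(0,0,175),(179,60,255)),blob(w1,(257,150),11,(0,0,175),(179,60,255)),blob(w1,(346,157),10,(0,0,175),(179,60,255))]
print([h[0] for h in H],[h[2] for h in H])
for w,a,b in((w2,H[0],H[1]),(w1,H[2],H[3])):
    A,B=onz(w,*a[0],.071),onz(w,*b[0],.071); d=A-B; print(A,B,(A+B)/2,np.degrees(np.arctan2(-d[0],d[1])))
```

```text
platen [(array([300.6156, 153.6986]), array([53.0639, 56.8384]), (274, 126, 55, 56)), (array([446.4772,  92.0919]), array([68.2798, 71.9399]), (411, 57, 71, 69))] [ 0.5278 -0.2645  0.0846]
carbon [(array([106.6998, 211.415 ]), array([59.3868, 62.4013]), (78, 181, 59, 60)), (array([191.3941, 158.6222]), array([50.0476, 54.1881]), (165, 134, 54, 51))] [ 0.4559 -0.0089  0.0448]
platen@.076 [ 0.5291 -0.263   0.076 ]
platen@.076 [ 0.5262 -0.2685  0.076 ]
carbon [0.4419 0.0119]
carbon [0.4546 0.0065]
[array([387.2386,  89.6204]), array([491.0306,  96.4336]), array([256.1886, 150.186 ]), array([345.4417, 156.6469])] [(381, 80, 14, 19), (480, 88, 23, 18), (249, 143, 16, 16), (339, 149, 14, 17)]
[ 0.5289 -0.2129  0.071 ] [ 0.5223 -0.3139  0.071 ] [ 0.5256 -0.2634  0.071 ] -3.7311741392309026
[ 0.5327 -0.2119  0.071 ] [ 0.525  -0.3142  0.071 ] [ 0.5288 -0.2631  0.071 ] -4.26376327288432
```

Run:
```python
from h import *
np.set_printoptions(precision=4,suppress=True)
w1,w2=[pickle.load(open(f'w{i}.pkl','rb')) for i in(1,2)]
t,s=shot('top'),shot('scene')
for V in(165,185,200):
    L=[blob(w1,(302,153),32,(0,0,V),(179,60,255)),blob(w2,(443,91),36,(0,0,V),(179,60,255))]
    print(V,[(l[0],l[1]) for l in L],tri([ray(w1,*L[0][0]),ray(w2,*L[1][0])]),onz(w1,*L[0][0],.076),onz(w2,*L[1][0],.076))
for V in(60,80,95):
    l=blob(w1,(107,200),28,(0,0,0),(179,255,V)); print(l[0],l[1],onz(w1,*l[0],.011))
    l=blob(w2,(191,159),33,(0,0,0),(179,255,V)); print(l[0],l[1],onz(w2,*l[0],.011))
```

```text
165 [(array([300.6994, 153.6462]), array([52.0673, 54.8001])), (array([442.423 ,  91.5865]), array([60.4445, 67.0288]))] [ 0.5279 -0.2637  0.0768] [ 0.5292 -0.2631  0.076 ] [ 0.5266 -0.2646  0.076 ]
185 [(array([300.555 , 153.5444]), array([51.4644, 52.411 ])), (array([442.4751,  91.7598]), array([60.1682, 66.2573]))] [ 0.5279 -0.2636  0.0771] [ 0.5293 -0.2629  0.076 ] [ 0.5265 -0.2647  0.076 ]
200 [(array([300.6931, 153.7647]), array([49.3611, 51.1263])), (array([442.5312,  91.7095]), array([59.6856, 65.9235]))] [ 0.5278 -0.2637  0.0771] [ 0.529  -0.2631  0.076 ] [ 0.5265 -0.2647  0.076 ]
[107.3072 200.6671] [39.6828 45.4207] [0.458  0.0081 0.011 ]
[191.3608 158.6516] [49.2373 53.5796] [0.4552 0.0066 0.011 ]
[107.233  200.6012] [40.5234 45.8256] [0.4581 0.0082 0.011 ]
[191.2914 158.65  ] [49.651  53.8726] [0.4552 0.0067 0.011 ]
[107.3725 203.4398] [45.2209 48.1938] [0.4541 0.0087 0.011 ]
[191.3941 158.6222] [50.0476 54.1881] [0.4552 0.0066 0.011 ]
```

Emit:
arm_command(
  steps=[
    {"slide": [0.004, 0.039, -0.03], "rot": [0, 0, 0], "grip": 1},
    {"slide": [0.004, 0.039, -0.03], "rot": [0, 0, 0], "grip": 1},
    {"slide": [0.004, 0.039, -0.03], "rot": [0, 0, 0], "grip": 1},
    {"slide": [0.004, 0.038, -0.03], "rot": [0, 0, 0], "grip": 1},
    {"slide": [0, 0, -0.05], "rot": [0, 0, 0], "grip": 1},
    {"slide": [0, 0, -0.03], "rot": [0, 0, 0], "grip": 1},
    {"slide": [0, 0, -0.015], "rot": [0, 0, 0], "grip": 1},
    {"slide": [0, 0, 0], "rot": [0, 0, 0], "grip": 1},
  ],
)

```text
time: 4.95
ee_pos: [0.455, 0.0069, 0.0323]
eef_rot: [1.0, -0.0, -0.001, -0.0]
ft_force: [-0.2, -0.3, 0.1]
width: 0.0871
grip_force: 0.0
```

Emit:
arm_command(
  steps=[
    {"slide": [0, 0, -0.015], "rot": [0, 0, 0], "grip": 1},
    {"slide": [0, 0, -0.01], "rot": [0, 0, 0], "grip": 1},
    {"slide": [0, 0, 0], "rot": [0, 0, 0], "grip": 1},
    {"slide": [0, 0, 0], "rot": [0, 0, 0], "grip": 0.6},
    {"slide": [0, 0, 0], "rot": [0, 0, 0], "grip": 0.6},
    {"slide": [0, 0, 0], "rot": [0, 0, 0], "grip": 0.6},
    {"slide": [0, 0, 0], "rot": [0, 0, 0], "grip": 0.6},
    {"slide": [0, 0, 0], "rot": [0, 0, 0], "grip": 0.6},
  ],
  newtons=15,
)

```text
time: 5.95
ee_pos: [0.4554, 0.0068, 0.0078]
eef_rot: [1.0, -0.0, 0.0, 0.0]
ft_force: [-0.2, -0.9, 3.2]
width: 0.0613
grip_force: 15.0
```

Emit:
arm_command(
  steps=[
    {"slide": [0, 0, 0.04], "rot": [0, 0, 0], "grip": 0.6},
    {"slide": [0, 0, 0.05], "rot": [0, 0, 0], "grip": 0.6},
    {"slide": [0.01, -0.04, 0.03], "rot": [0, 0, 0], "grip": 0.6},
    {"slide": [0.013, -0.05, 0], "rot": [0, 0, 0], "grip": 0.6},
    {"slide": [0.013, -0.05, 0], "rot": [0, 0, 0], "grip": 0.6},
    {"slide": [0.013, -0.05, 0], "rot": [0, 0, 0], "grip": 0.6},
    {"slide": [0.013, -0.05, 0], "rot": [0, 0, 0], "grip": 0.6},
    {"slide": [0.009, -0.0315, -0.01], "rot": [0, 0, 0], "grip": 0.6},
  ],
)

```text
time: 6.95
ee_pos: [0.5265, -0.2677, 0.1177]
eef_rot: [1.0, -0.001, 0.0, 0.001]
ft_force: [-0.1, 0.7, -0.4]
width: 0.0612
grip_force: 15.0
```

Emit:
arm_command(
  steps=[
    {"slide": [0, 0, -0.01], "rot": [0, 0, 0], "grip": 0.6},
    {"slide": [0, 0, -0.01], "rot": [0, 0, 0], "grip": 0.6},
    {"slide": [0, 0, 0], "rot": [0, 0, 0], "grip": 0.6},
    {"slide": [0, 0, 0], "rot": [0, 0, 0], "grip": 0.6},
    {"slide": [0, 0, 0], "rot": [0, 0, 0], "grip": 0.6},
    {"slide": [0, 0, 0], "rot": [0, 0, 0], "grip": 0.6},
    {"slide": [0, 0, 0], "rot": [0, 0, 0], "grip": 0.6},
    {"slide": [0, 0, 0], "rot": [0, 0, 0], "grip": 0.6},
  ],
)

```text
time: 7.95
ee_pos: [0.5262, -0.2647, 0.0976]
eef_rot: [1.0, -0.0, 0.0, 0.0]
ft_force: [0.3, -0.3, -0.3]
width: 0.0613
grip_force: 15.0
```

Emit:
arm_command(
  steps=[
    {"slide": [0, 0, -0.008], "rot": [0, 0, 0], "grip": 0.6},
    {"slide": [0, 0, -0.006], "rot": [0, 0, 0], "grip": 0.6},
    {"slide": [0, 0, -0.0015], "rot": [0, 0, 0], "grip": 0.6},
    {"slide": [0, 0, -0.001], "rot": [0, 0, 0], "grip": 0.6},
    {"slide": [0, 0, 0], "rot": [0, 0, 0], "grip": 0.6},
    {"slide": [0, 0, 0], "rot": [0, 0, 0], "grip": 0.6},
    {"slide": [0, 0, 0], "rot": [0, 0, 0], "grip": 0.6},
    {"slide": [0, 0, 0], "rot": [0, 0, 0], "grip": 0.6},
  ],
)

```text
time: 8.95
ee_pos: [0.5262, -0.2647, 0.0812]
eef_rot: [1.0, -0.0, 0.0, 0.0]
ft_force: [-0.7, -0.9, -1.2]
width: 0.0619
grip_force: 15.0
```

Emit:
arm_command(
  steps=[
    {"slide": [0, 0, -0.0005], "rot": [0, 0, 0], "grip": 0.6},
    {"slide": [0, 0, 0], "rot": [0, 0, 0], "grip": 0.6},
    {"slide": [0, 0, 0], "rot": [0, 0, 0], "grip": 0.85},
    {"slide": [0, 0, 0], "rot": [0, 0, 0], "grip": 0.85},
    {"slide": [0, 0, 0], "rot": [0, 0, 0], "grip": 0.85},
    {"slide": [0, 0, 0.02], "rot": [0, 0, 0], "grip": 0.85},
    {"slide": [0, 0, 0.05], "rot": [0, 0, 0], "grip": 0.85},
    {"slide": [-0.02, 0.03, 0.05], "rot": [0, 0, 0], "grip": 1},
  ],
)

```text
time: 9.95
ee_pos: [0.5064, -0.2359, 0.2031]
eef_rot: [1.0, -0.001, 0.001, 0.0]
ft_force: [0.6, 1.6, 0.8]
width: 0.0783
grip_force: 0.0
```

Emit:
arm_command(
  steps=[
    {"slide": [-0.02, 0.04, 0.04], "rot": [0, 0, 0], "grip": 1},
    {"slide": [-0.01, 0.04, 0.01], "rot": [0, 0, 0], "grip": 1},
    {"slide": [0, 0.04, 0], "rot": [0, 0, 0], "grip": 1},
    {"slide": [0, 0, 0], "rot": [0, 0, 0], "grip": 1},
    {"slide": [0, 0, 0], "rot": [0, 0, 0], "grip": 1},
    {"slide": [0, 0, 0], "rot": [0, 0, 0], "grip": 1},
    {"slide": [0, 0, 0], "rot": [0, 0, 0], "grip": 1},
    {"slide": [0, 0, 0], "rot": [0, 0, 0], "grip": 1},
  ],
)

```text
time: 10.95
ee_pos: [0.4762, -0.115, 0.2505]
eef_rot: [1.0, -0.001, -0.0, -0.0]
ft_force: [1.0, 0.1, 0.2]
width: 0.087
grip_force: 0.0
```

Run:
```python
from h import *
np.set_printoptions(precision=4,suppress=True)
w=shot('wrist','w3.png'); pickle.dump(w,open('w3.pkl','wb'))
print(sensors.read_state()['ee_pos'])
for n,X in[('stack',(.5265,-.2647,.089)),('white',(.641,.043,.012))]: print(n,proj(w,X))
for k in['carbon_filter','white_filter']:
    print(k,[(np.round(r['bbox'],1).tolist(),round(r['conf'],2)) for r in eyes.look_for(k,w)])
```

```text
[ 0.4762 -0.1149  0.2504]
stack [479.3355 131.6757]
white [176.7178  21.4837]
carbon_filter [([444.3, 98.2, 512.3, 165.0], 0.65), ([396.5, 74.7, 531.3, 188.8], 0.34)]
white_filter [([148.3, 2.0, 205.3, 58.2], 0.92), ([342.8, 0.7, 380.1, 33.5], 0.86), ([398.7, 70.9, 530.0, 185.7], 0.73)]
```

View pics/w3.png

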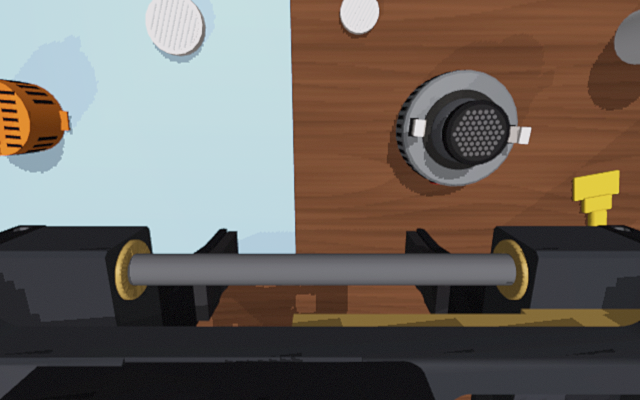

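The view shows the carbon disc flat on the platen at (479,131), with clips at (418,127) and (520,135). The large white disc is at (175,23) and the look-alike at (360,13). I'll check the centring from the dot pattern and the clips.

```bash
cat >> h.py <<'E'
def hull(p,uv,r,f):
    """ellipse round all pixels for which f(hsv int array) holds, inside radius r of uv"""
    h=cv2.cvtColor(p['pixels'],cv2.COLOR_RGB2HSV).astype(int); m=f(h).astype(np.uint8)
    k=np.zeros_like(m); cv2.circle(k,(int(uv[0]),int(uv[1])),int(r),1,-1)
    pts=cv2.findNonZero(m*k); return cv2.fitEllipse(cv2.convexHull(pts)),len(pts)
E
python3 - <<'E'
from h import *
np.set_printoptions(precision=4,suppress=True)
w=pickle.load(open('w3.pkl','rb'));w2=pickle.load(open('w2.pkl','rb'))
for V in(75,85,95,105):
    for n,p,uv,r,z in(('placed',w,(480,131),27,.089),('before',w2,(191,157),21,.016)):
        e,c=hull(p,uv,r,lambda h:h[...,2]>V); print(V,n,e[0],e[1],c,onz(p,*e[0],z))
a=blob(w,(418,127),12,(0,0,185),(179,50,255));b=blob(w,(520,135),14,(0,0,185),(179,50,255))
A,B=onz(w,*a[0],.071),onz(w,*b[0],.071);d=A-B;print(a[0],a[2],b[0],b[2],A,B,(A+B)/2,np.degrees(np.arctan2(-d[0],d[1])),np.linalg.norm(d))
e=blob(w,(175,25),33,(0,0,185),(179,18,255));print('white',e,onz(w,*e[0],.012),onz(w,*e[0],.016))
im=cv2.resize(w['pixels'][60:200,385:545],None,fx=4,fy=4,interpolation=cv2.INTER_NEAREST);im2=cv2.resize(w['pixels'][0:70,130:220],None,fx=4,fy=4,interpolation=cv2.INTER_NEAREST)
for h in(w,):
    pass
cv2.imwrite('pics/crop3.png',im[:,:,::-1])
E
```

```text
75 placed (478.8094177246094, 131.61744689941406) (46.20145797729492, 51.423927307128906) 891 [ 0.5266 -0.2642  0.089 ]
75 before (190.17185974121094, 158.69302368164062) (37.25303649902344, 39.88483428955078) 581 [0.4557 0.0061 0.016 ]
85 placed (478.4496154785156, 131.67909240722656) (45.63496780395508, 50.74579620361328) 698 [ 0.5265 -0.2639  0.089 ]
85 before (190.19459533691406, 158.3362579345703) (37.22361755371094, 39.771392822265625) 422 [0.4562 0.006  0.016 ]
95 placed (478.5605163574219, 132.04151916503906) (44.97383117675781, 50.4959602355957) 562 [ 0.5262 -0.264   0.089 ]
95 before (190.04623413085938, 158.7997589111328) (36.21136474609375, 38.62190628051758) 311 [0.4556 0.0062 0.016 ]
105 placed (478.4832763671875, 131.57940673828125) (44.84569549560547, 50.793357849121094) 362 [ 0.5266 -0.2639  0.089 ]
105 before (189.6409912109375, 158.89144897460938) (35.31488800048828, 39.08589172363281) 190 [0.4555 0.0067 0.016 ]
[419.4521 127.291 ] (414, 120, 12, 17) [519.7065 134.3064] (509, 127, 22, 17) [ 0.53   -0.2127  0.071 ] [ 0.523 -0.314  0.071] [ 0.5265 -0.2633  0.071 ] -3.982492423661428 0.10153343552009904
white (array([173.329 ,  22.5657]), array([55.7601, 63.6383]), (145, 0, 57, 55)) [0.6399 0.0468 0.012 ] [0.639  0.0452 0.016 ]
```

View pics/crop3.png

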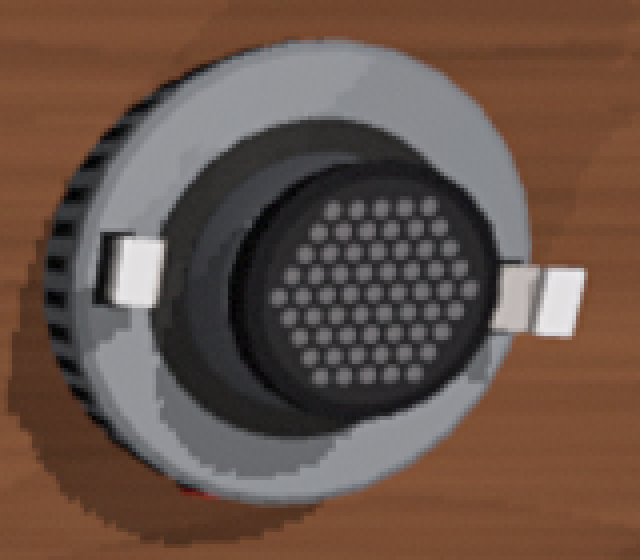

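The carbon disc is centred to about 1 mm. Next I look at the white disc and the cover.

Emit:
arm_command(
  steps=[
    {"slide": [0.014, 0.049, 0], "rot": [0, 0, 0], "grip": 1},
    {"slide": [0.014, 0.049, 0], "rot": [0, 0, 0], "grip": 1},
    {"slide": [0.014, 0.049, 0], "rot": [0, 0, 0], "grip": 1},
    {"slide": [0.014, 0.049, 0], "rot": [0, 0, 0], "grip": 1},
    {"slide": [0.014, 0.049, 0], "rot": [0, 0, 0], "grip": 1},
    {"slide": [0, 0, 0], "rot": [0, 0, 0], "grip": 1},
    {"slide": [0, 0, 0], "rot": [0, 0, 0], "grip": 1},
    {"slide": [0, 0, 0], "rot": [0, 0, 0], "grip": 1},
  ],
)

```text
time: 12.1
ee_pos: [0.5463, 0.1287, 0.2505]
eef_rot: [1.0, -0.001, 0.0, 0.0]
ft_force: [-0.5, 1.0, -0.0]
width: 0.0871
grip_force: 0.0
```

Run:
```python
from h import *
np.set_printoptions(precision=4,suppress=True)
w=shot('wrist','w4.png'); pickle.dump(w,open('w4.pkl','wb'))
w3=pickle.load(open('w3.pkl','rb'))
print(sensors.read_state()['ee_pos'])
q=proj(w,(.64,.044,.012)); print(q, proj(w,(.54,.23,.0515)),proj(w,(.54,.23,.0735)))
r=eyes.look_for('white_filter',w);print(r)
print('cover',eyes.look_for('cover',w))
for S in(14,18,24):
  e=blob(w,q,38,(0,0,170),(179,S,255));print('white',e,onz(w,*e[0],.012),onz(w,*e[0],.016))
b=r[0]['bbox'];b3=[148.3, 2.0, 205.3, 58.2]
print(tri([ray(w,(b[0]+b[2])/2,(b[1]+b[3])/2),ray(w3,(b3[0]+b3[2])/2,(b3[1]+b3[3])/2)]))
```

```text
[0.5463 0.1289 0.2506]
[395.5441  89.707 ] [229.9411 182.9392] [224.3175 187.1484]
[{'bbox': [548.5, 60.7, 586.9, 100.3], 'conf': 0.7}, {'bbox': [368.3, 63.2, 421.6, 122.7], 'conf': 0.66}]
cover [{'bbox': [190.8, 147.2, 277.1, 219.8], 'conf': 0.82}, {'bbox': [588.9, 138.0, 639.0, 231.5], 'conf': 0.39}]
white (array([394.196 ,  90.5237]), array([52.8419, 56.6269]), (368, 63, 54, 56)) [0.6391 0.0455 0.012 ] [0.6389 0.0463 0.016 ]
white (array([394.2369,  90.4806]), array([52.9402, 56.7202]), (368, 63, 54, 56)) [0.6392 0.0455 0.012 ] [0.6389 0.0463 0.016 ]
white (array([394.3324,  90.35  ]), array([53.0286, 57.066 ]), (368, 62, 54, 57)) [0.6393 0.0453 0.012 ] [0.639  0.0462 0.016 ]
[ 0.6138 -0.0255  0.1842]
```

View pics/w4.png

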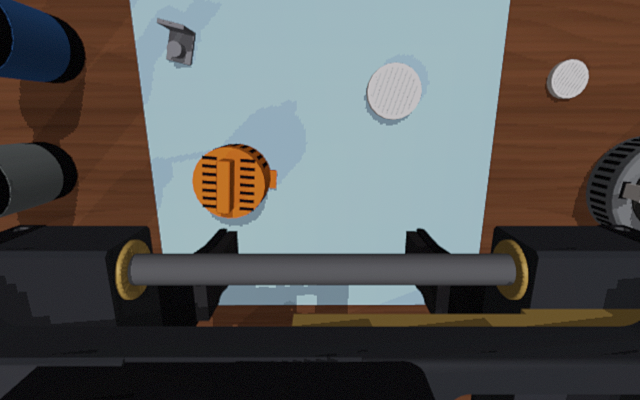

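The view shows the white disc at (394,90) and the orange cover at (230,182), with its bar nearly along world x and an ear at (272,180). The small look-alike is at (568,78). Next I pick the white disc.

Emit:
arm_command(
  steps=[
    {"slide": [0.0232, -0.0207, -0.03], "rot": [0, 0, 0], "grip": 1},
    {"slide": [0.0232, -0.0207, -0.04], "rot": [0, 0, 0], "grip": 1},
    {"slide": [0.0232, -0.0207, -0.04], "rot": [0, 0, 0], "grip": 1},
    {"slide": [0.0232, -0.0208, -0.04], "rot": [0, 0, 0], "grip": 1},
    {"slide": [0, 0, -0.04], "rot": [0, 0, 0], "grip": 1},
    {"slide": [0, 0, -0.02], "rot": [0, 0, 0], "grip": 1},
    {"slide": [0, 0, -0.01], "rot": [0, 0, 0], "grip": 1},
    {"slide": [0, 0, 0], "rot": [0, 0, 0], "grip": 1},
  ],
)

```text
time: 13.25
ee_pos: [0.6392, 0.0477, 0.0313]
eef_rot: [1.0, 0.0, 0.0, 0.0]
ft_force: [-0.2, 0.8, 0.6]
width: 0.0875
grip_force: 0.0
```

Emit:
arm_command(
  steps=[
    {"slide": [0, 0, -0.015], "rot": [0, 0, 0], "grip": 1},
    {"slide": [0, 0, -0.008], "rot": [0, 0, 0], "grip": 1},
    {"slide": [0, 0, 0], "rot": [0, 0, 0], "grip": 1},
    {"slide": [0, 0, 0], "rot": [0, 0, 0], "grip": 0.6},
    {"slide": [0, 0, 0], "rot": [0, 0, 0], "grip": 0.6},
    {"slide": [0, 0, 0], "rot": [0, 0, 0], "grip": 0.6},
    {"slide": [0, 0, 0], "rot": [0, 0, 0], "grip": 0.6},
    {"slide": [0, 0, 0], "rot": [0, 0, 0], "grip": 0.6},
  ],
)

```text
time: 14.25
ee_pos: [0.6392, 0.0474, 0.0078]
eef_rot: [1.0, -0.0, 0.0, 0.0]
ft_force: [-0.8, -0.0, 2.1]
width: 0.0616
grip_force: 15.0
```

Emit:
arm_command(
  steps=[
    {"slide": [0, 0, 0.04], "rot": [0, 0, 0], "grip": 0.6},
    {"slide": [0, 0, 0.05], "rot": [0, 0, 0], "grip": 0.6},
    {"slide": [-0.0127, -0.0319, 0.04], "rot": [0, 0, 0], "grip": 0.6},
    {"slide": [-0.02, -0.056, 0], "rot": [0, 0, 0], "grip": 0.6},
    {"slide": [-0.02, -0.056, 0], "rot": [0, 0, 0], "grip": 0.6},
    {"slide": [-0.02, -0.056, 0], "rot": [0, 0, 0], "grip": 0.6},
    {"slide": [-0.02, -0.056, 0], "rot": [0, 0, 0], "grip": 0.6},
    {"slide": [-0.02, -0.056, 0], "rot": [0, 0, 0], "grip": 0.6},
  ],
)

```text
time: 15.25
ee_pos: [0.5254, -0.2661, 0.1377]
eef_rot: [1.0, -0.0, 0.0, 0.0]
ft_force: [0.8, -0.5, -0.1]
width: 0.0614
grip_force: 15.0
```

Emit:
arm_command(
  steps=[
    {"slide": [0, 0, -0.015], "rot": [0, 0, 0], "grip": 0.6},
    {"slide": [0, 0, -0.01], "rot": [0, 0, 0], "grip": 0.6},
    {"slide": [0, 0, -0.005], "rot": [0, 0, 0], "grip": 0.6},
    {"slide": [0, 0, 0], "rot": [0, 0, 0], "grip": 0.6},
    {"slide": [0, 0, 0], "rot": [0, 0, 0], "grip": 0.6},
    {"slide": [0, 0, 0], "rot": [0, 0, 0], "grip": 0.6},
    {"slide": [0, 0, 0], "rot": [0, 0, 0], "grip": 0.6},
    {"slide": [0, 0, 0], "rot": [0, 0, 0], "grip": 0.6},
  ],
)

```text
time: 16.25
ee_pos: [0.5263, -0.2645, 0.1077]
eef_rot: [1.0, -0.0, 0.0, 0.0]
ft_force: [0.1, 0.5, -0.5]
width: 0.0618
grip_force: 15.0
```

Spot on. I lower to about 0.0938, release, and back off.

Emit:
arm_command(
  steps=[
    {"slide": [0, 0, -0.008], "rot": [0, 0, 0], "grip": 0.6},
    {"slide": [0, 0, -0.004], "rot": [0, 0, 0], "grip": 0.6},
    {"slide": [0, 0, -0.0015], "rot": [0, 0, 0], "grip": 0.6},
    {"slide": [0, 0, -0.0005], "rot": [0, 0, 0], "grip": 0.6},
    {"slide": [0, 0, 0], "rot": [0, 0, 0], "grip": 0.6},
    {"slide": [0, 0, 0], "rot": [0, 0, 0], "grip": 0.6},
    {"slide": [0, 0, 0], "rot": [0, 0, 0], "grip": 0.6},
    {"slide": [0, 0, 0], "rot": [0, 0, 0], "grip": 0.6},
  ],
)

```text
time: 17.25
ee_pos: [0.5264, -0.2645, 0.0937]
eef_rot: [1.0, -0.0, 0.0, 0.0]
ft_force: [0.9, -0.4, -0.6]
width: 0.0614
grip_force: 15.0
```

Emit:
arm_command(
  steps=[
    {"slide": [0, 0, 0], "rot": [0, 0, 0], "grip": 0.85},
    {"slide": [0, 0, 0], "rot": [0, 0, 0], "grip": 0.85},
    {"slide": [0, 0, 0], "rot": [0, 0, 0], "grip": 0.85},
    {"slide": [0, 0, 0], "rot": [0, 0, 0], "grip": 0.85},
    {"slide": [0, 0, 0.02], "rot": [0, 0, 0], "grip": 0.85},
    {"slide": [0, 0, 0.05], "rot": [0, 0, 0], "grip": 0.85},
    {"slide": [-0.02, 0.03, 0.05], "rot": [0, 0, 0], "grip": 1},
    {"slide": [-0.02, 0.04, 0.04], "rot": [0, 0, 0], "grip": 1},
  ],
)

```text
time: 18.25
ee_pos: [0.4863, -0.194, 0.257]
eef_rot: [1.0, -0.001, 0.001, 0.001]
ft_force: [0.1, -0.4, 0.4]
width: 0.0842
grip_force: 0.0
```

Emit:
arm_command(
  steps=[
    {"slide": [-0.01, 0.04, 0], "rot": [0, 0, 0], "grip": 1},
    {"slide": [0, 0.04, 0], "rot": [0, 0, 0], "grip": 1},
    {"slide": [0, 0, 0], "rot": [0, 0, 0], "grip": 1},
    {"slide": [0, 0, 0], "rot": [0, 0, 0], "grip": 1},
    {"slide": [0, 0, 0], "rot": [0, 0, 0], "grip": 1},
    {"slide": [0, 0, 0], "rot": [0, 0, 0], "grip": 1},
    {"slide": [0, 0, 0], "rot": [0, 0, 0], "grip": 1},
    {"slide": [0, 0, 0], "rot": [0, 0, 0], "grip": 1},
  ],
)

```text
time: 19.25
ee_pos: [0.4763, -0.1146, 0.2535]
eef_rot: [1.0, -0.0, -0.0, -0.0]
ft_force: [0.6, 0.0, -0.4]
width: 0.0872
grip_force: 0.0
```

Run:
```python
from h import *
np.set_printoptions(precision=4,suppress=True)
w=shot('wrist','w5.png'); pickle.dump(w,open('w5.pkl','wb'))
print(sensors.read_state()['ee_pos'])
q=proj(w,(.5265,-.2645,.102)); print(q)
# corner/hull of white top, shifted mask keeps clips out
for V in(150,170,190):
  for r in(34,38):
    e=blob(w,q,r,(0,0,V),(179,25,255)); print(V,r,e,onz(w,*e[0],.102))
im=cv2.resize(w['pixels'][60:200,385:545],None,fx=4,fy=4,interpolation=cv2.INTER_NEAREST)
o=cv2.resize(pickle.load(open('w4.pkl','rb'))['pixels'][130:235,170:300],None,fx=4,fy=4,interpolation=cv2.INTER_NEAREST)
cv2.imwrite('pics/crop5.png',im[:,:,::-1]);cv2.imwrite('pics/cropcover.png',o[:,:,::-1])
```

```text
[ 0.4763 -0.1145  0.2535]
[484.529  132.4443]
150 34 (array([483.6531, 131.8407]), array([65.326 , 68.2388]), (450, 99, 68, 68)) [ 0.527  -0.2636  0.102 ]
150 38 (array([485.3388, 133.8668]), array([70.2245, 73.2119]), (450, 98, 73, 73)) [ 0.5252 -0.2654  0.102 ]
170 34 (array([483.5872, 131.7873]), array([64.3111, 68.3416]), (450, 99, 68, 67)) [ 0.5271 -0.2636  0.102 ]
170 38 (array([484.9216, 132.4731]), array([65.8145, 73.3551]), (450, 99, 73, 68)) [ 0.5265 -0.2649  0.102 ]
190 34 (array([483.4746, 131.7738]), array([63.4284, 68.3068]), (450, 99, 67, 67)) [ 0.5271 -0.2635  0.102 ]
190 38 (array([485.0977, 132.4449]), array([65.1361, 73.4854]), (450, 99, 73, 68)) [ 0.5265 -0.265   0.102 ]
```

View pics/crop5.png

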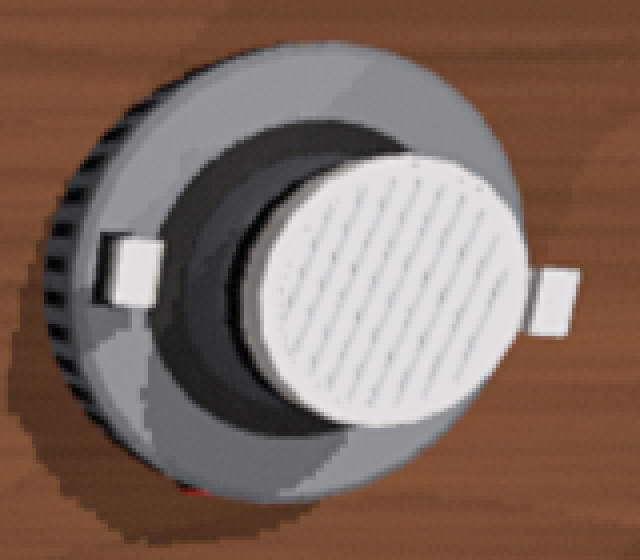

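The white disc sits flat and centred at (484,132). Next I take a second view of the cover.

Emit:
arm_command(
  steps=[
    {"slide": [0.004, 0.0525, 0], "rot": [0, 0, 0], "grip": 1},
    {"slide": [0.004, 0.0525, 0], "rot": [0, 0, 0], "grip": 1},
    {"slide": [0.004, 0.0525, 0], "rot": [0, 0, 0], "grip": 1},
    {"slide": [0.004, 0.0525, 0], "rot": [0, 0, 0], "grip": 1},
    {"slide": [0.004, 0.0525, 0], "rot": [0, 0, 0], "grip": 1},
    {"slide": [0.004, 0.0525, 0], "rot": [0, 0, 0], "grip": 1},
    {"slide": [0, 0, 0], "rot": [0, 0, 0], "grip": 1},
    {"slide": [0, 0, 0], "rot": [0, 0, 0], "grip": 1},
  ],
)

```text
time: 20.3
ee_pos: [0.5004, 0.2001, 0.2533]
eef_rot: [1.0, -0.0, -0.0, 0.0]
ft_force: [0.2, -1.0, -0.2]
width: 0.0871
grip_force: 0.0
```

Run:
```python
from h import *
np.set_printoptions(precision=4,suppress=True)
w=shot('wrist','w6.png'); pickle.dump(w,open('w6.pkl','wb'))
w4=pickle.load(open('w4.pkl','rb'))
print(sensors.read_state()['ee_pos'],proj(w,(.541,.23,.0545)))
r=[x for x in eyes.look_for('cover',w)]; print(r)
o=[]
for p in(w4,w):
    q=proj(p,(.541,.23,.05)); hsv=cv2.cvtColor(p['pixels'],cv2.COLOR_RGB2HSV)
    m=cv2.inRange(hsv,np.array([5,130,60]),np.array([20,255,255]))
    x,y=int(q[0]),int(q[1]); o.append(cv2.resize(p['pixels'][y-50:y+50,x-55:x+65],None,fx=3.3,fy=5,interpolation=cv2.INTER_CUBIC)); print('crop origin',x-55,y-50)
cv2.imwrite('pics/cover46.png',np.hstack(o)[:,:,::-1])
```

```text
[0.5006 0.1993 0.2534] [293.6916 139.4366]
[{'bbox': [257.5, 298.9, 319.4, 327.1], 'conf': 0.86}, {'bbox': [254.7, 106.1, 336.1, 174.8], 'conf': 0.63}]
crop origin 175 131
crop origin 239 89
```

View pics/cover46.png

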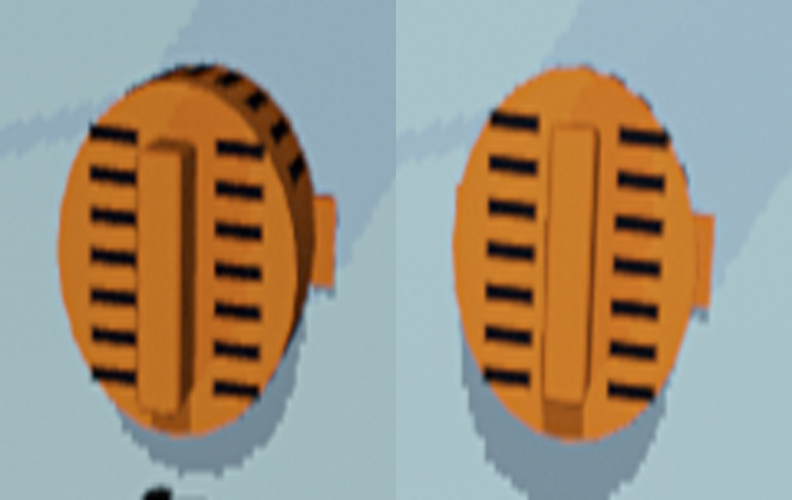

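Both crops show the orange cover, with its bar running along world x at a slight yaw. In w6 the bar's top ends are at about (293.1,114.0) and (290.7,169.5). In w4 they are at (223.9,161.4) and (223.5,213.3).

Run:
```python
from h import *
np.set_printoptions(precision=4,suppress=True)
w4,w6=[pickle.load(open(f'w{i}.pkl','rb')) for i in(4,6)]
a4,b4,a6,b6=(223.9,161.4),(223.5,213.3),(293.1,114.0),(290.7,169.5)
A,B=tri([ray(w4,*a4),ray(w6,*a6)]),tri([ray(w4,*b4),ray(w6,*b6)]);print('tri',A,B,(A+B)/2)
for w,a,b in((w4,a4,b4),(w6,a6,b6)):
    A,B=onz(w,*a,.0765),onz(w,*b,.0765);d=A-B;print(A,B,(A+B)/2,np.linalg.norm(d),'yaw',np.degrees(np.arctan2(d[1],d[0])))
# refine: slots (dark on the flat top) -> cover yaw and centre
for w in(w4,w6):
    q=proj(w,(.541,.23,.0545));h=cv2.cvtColor(w['pixels'],cv2.COLOR_RGB2HSV);m=(h[...,2]<70).astype(np.uint8)
    n,l,s,c=cv2.connectedComponentsWithStats(m)
    P=np.array([onz(w,*c[i],.0545)[:2] for i in range(1,n) if 10<s[i,4]<90 and np.linalg.norm(c[i]-q)<42]);
    print(len(P)); P=P[np.argsort(P[:,1])]; L,Rr=P[:7],P[-7:]
    for g in(L,Rr): f=np.polyfit(g[:,0],g[:,1],1);print('slot line yaw',np.degrees(np.arctan(f[0])),g.mean(0))
    print('centre',(L.mean(0)+Rr.mean(0))/2)
```

```text
tri [0.5671 0.2283 0.0741] [0.5123 0.232  0.0763] [0.5397 0.2302 0.0752]
[0.5672 0.2275 0.0765] [0.5126 0.2321 0.0765] [0.5399 0.2298 0.0765] 0.05485699034819211 yaw -4.7860112458161845
[0.5672 0.2282 0.0765] [0.5122 0.2319 0.0765] [0.5397 0.2301 0.0765] 0.05517523064915942 yaw -3.819162368239587
19
slot line yaw -18.375413114596025 [0.559 0.204]
slot line yaw -4.492709780886617 [0.5417 0.2519]
centre [0.5503 0.228 ]
14
slot line yaw -4.406993985007652 [0.5383 0.2111]
slot line yaw -4.789371063175554 [0.5416 0.2518]
centre [0.54   0.2314]
```

Emit:
arm_command(
  steps=[
    {"slide": [0.01, 0.008, -0.03], "rot": [0, 0, -1.1], "grip": 0.6},
    {"slide": [0.01, 0.008, -0.03], "rot": [0, 0, -1.1], "grip": 0.6},
    {"slide": [0.01, 0.008, -0.03], "rot": [0, 0, -1.1], "grip": 0.6},
    {"slide": [0.0093, 0.0072, -0.03], "rot": [0, 0, -1.1], "grip": 0.6},
    {"slide": [0, 0, -0.03], "rot": [0, 0, 0], "grip": 0.6},
    {"slide": [0, 0, -0.015], "rot": [0, 0, 0], "grip": 0.6},
    {"slide": [0, 0, 0], "rot": [0, 0, 0], "grip": 0.6},
    {"slide": [0, 0, 0], "rot": [0, 0, 0], "grip": 0.6},
  ],
)

```text
time: 21.4
ee_pos: [0.5403, 0.2317, 0.0899]
eef_rot: [0.999, -0.039, 0.001, -0.0]
ft_force: [-0.3, 0.9, -0.5]
width: 0.0519
grip_force: 0.0
```

Emit:
arm_command(
  steps=[
    {"slide": [0, -0.001, -0.015], "rot": [0, 0, 0], "grip": 0.6},
    {"slide": [0, 0, -0.013], "rot": [0, 0, 0], "grip": 0.6},
    {"slide": [0, 0, -0.006], "rot": [0, 0, 0], "grip": 0.6},
    {"slide": [0, 0, 0], "rot": [0, 0, 0], "grip": 0.05},
    {"slide": [0, 0, 0], "rot": [0, 0, 0], "grip": 0.05},
    {"slide": [0, 0, 0], "rot": [0, 0, 0], "grip": 0.05},
    {"slide": [0, 0, 0], "rot": [0, 0, 0], "grip": 0.05},
    {"slide": [0, 0, 0], "rot": [0, 0, 0], "grip": 0.05},
  ],
  newtons=45,
)

```text
time: 22.4
ee_pos: [0.5402, 0.2311, 0.055]
eef_rot: [0.999, -0.039, 0.001, -0.0]
ft_force: [-0.8, 0.4, 6.2]
width: 0.0139
grip_force: 45.9
```

Emit:
arm_command(
  steps=[
    {"slide": [0, 0, 0.03], "rot": [0, 0, 0], "grip": 0.05},
    {"slide": [0, 0, 0.05], "rot": [0, 0, 0], "grip": 0.05},
    {"slide": [0, -0.02, 0.05], "rot": [0, 0, 0], "grip": 0.05},
    {"slide": [-0.001, -0.05, 0.015], "rot": [0, 0, 0], "grip": 0.05},
    {"slide": [-0.001, -0.05, 0], "rot": [0, 0, 0], "grip": 0.05},
    {"slide": [-0.002, -0.05, 0], "rot": [0, 0, 0], "grip": 0.05},
    {"slide": [-0.002, -0.05, 0], "rot": [0, 0, 0], "grip": 0.05},
    {"slide": [-0.002, -0.05, 0], "rot": [0, 0, 0], "grip": 0.05},
  ],
)

```text
time: 23.4
ee_pos: [0.5312, -0.0409, 0.1993]
eef_rot: [0.999, -0.039, -0.0, 0.0]
ft_force: [0.7, 0.8, -0.2]
width: 0.014
grip_force: 46.0
```

Emit:
arm_command(
  steps=[
    {"slide": [-0.002, -0.05, 0], "rot": [0, 0, 0], "grip": 0.05},
    {"slide": [-0.002, -0.05, 0], "rot": [0, 0, 0], "grip": 0.05},
    {"slide": [-0.001, -0.05, 0], "rot": [0, 0, 0], "grip": 0.05},
    {"slide": [-0.001, -0.05, 0], "rot": [0, 0, 0], "grip": 0.05},
    {"slide": [0, -0.026, 0], "rot": [0, 0, 0], "grip": 0.05},
    {"slide": [0, 0, 0], "rot": [0, 0, 0], "grip": 0.05},
    {"slide": [0, 0, 0], "rot": [0, 0, 0], "grip": 0.05},
    {"slide": [0, 0, 0], "rot": [0, 0, 0], "grip": 0.05},
  ],
)

```text
time: 24.4
ee_pos: [0.5261, -0.2635, 0.1997]
eef_rot: [0.999, -0.037, 0.0, -0.0]
ft_force: [-0.9, -0.0, 0.4]
width: 0.0139
grip_force: 46.0
```

Emit:
arm_command(
  steps=[
    {"slide": [0, -0.0012, -0.03], "rot": [0, 0, 0.3], "grip": 0.05},
    {"slide": [0, 0, -0.02], "rot": [0, 0, 0], "grip": 0.05},
    {"slide": [0, 0, -0.01], "rot": [0, 0, 0], "grip": 0.05},
    {"slide": [0, 0, -0.008], "rot": [0, 0, 0], "grip": 0.05},
    {"slide": [0, 0, -0.006], "rot": [0, 0, 0], "grip": 0.05},
    {"slide": [0, 0, -0.005], "rot": [0, 0, 0], "grip": 0.05},
    {"slide": [0, 0, 0], "rot": [0, 0, 0], "grip": 0.05},
    {"slide": [0, 0, 0], "rot": [0, 0, 0], "grip": 0.05},
  ],
)

```text
time: 25.4
ee_pos: [0.5258, -0.2665, 0.1209]
eef_rot: [0.999, -0.036, 0.0, 0.0]
ft_force: [-0.0, 1.2, -1.1]
width: 0.0138
grip_force: 46.1
```

Emit:
arm_command(
  steps=[
    {"slide": [0, 0, -0.003], "rot": [0, 0, 0], "grip": 0.05},
    {"slide": [0, 0, -0.003], "rot": [0, 0, 0], "grip": 0.05},
    {"slide": [0, 0, -0.001], "rot": [0, 0, 0], "grip": 0.05},
    {"slide": [0, 0, 0], "rot": [0, 0, 0], "grip": 0.05},
    {"slide": [0, 0, 0], "rot": [0, 0, 0], "grip": 0.05},
    {"slide": [0, 0, 0], "rot": [0, 0, 0], "grip": 0.05},
    {"slide": [0, 0, 0], "rot": [0, 0, 0], "grip": 0.05},
    {"slide": [0, 0, 0], "rot": [0, 0, 0], "grip": 0.05},
  ],
)

```text
time: 26.4
ee_pos: [0.5256, -0.2665, 0.1136]
eef_rot: [0.999, -0.036, 0.0, 0.0]
ft_force: [0.2, -0.3, -1.7]
width: 0.0137
grip_force: 46.1
```

Emit:
arm_command(
  steps=[
    {"slide": [0.0005, 0.0015, 0], "rot": [0, 0, 0], "grip": 0.05},
    {"slide": [0, 0, -0.001], "rot": [0, 0, 0], "grip": 0.05},
    {"slide": [0, 0, -0.001], "rot": [0, 0, 0], "grip": 0.05},
    {"slide": [0, 0, -0.001], "rot": [0, 0, 0], "grip": 0.05},
    {"slide": [0, 0, -0.001], "rot": [0, 0, 0], "grip": 0.05},
    {"slide": [0, 0, 0], "rot": [0, 0, 0], "grip": 0.05},
    {"slide": [0, 0, 0], "rot": [0, 0, 0], "grip": 0.05},
    {"slide": [0, 0, 0], "rot": [0, 0, 0], "grip": 0.05},
  ],
)

```text
time: 27.4
ee_pos: [0.5263, -0.265, 0.1097]
eef_rot: [0.999, -0.036, 0.0, 0.0]
ft_force: [0.9, -1.6, 2.4]
width: 0.0135
grip_force: 46.5
```

Emit:
arm_command(
  steps=[
    {"slide": [0, 0, -0.001], "rot": [0, 0, 0], "grip": 0.05},
    {"slide": [0, 0, -0.001], "rot": [0, 0, 0], "grip": 0.05},
    {"slide": [0, 0, -0.001], "rot": [0, 0, 0], "grip": 0.05},
    {"slide": [0, 0, 0], "rot": [0, 0, 0], "grip": 0.05},
    {"slide": [0, 0, 0], "rot": [0, 0, 0], "grip": 0.05},
    {"slide": [0, 0, 0], "rot": [0, 0, 0], "grip": 0.05},
    {"slide": [0, 0, 0], "rot": [0, 0, 0], "grip": 0.05},
    {"slide": [0, 0, 0], "rot": [0, 0, 0], "grip": 0.05},
  ],
)

```text
time: 28.4
ee_pos: [0.5264, -0.2651, 0.1071]
eef_rot: [0.999, -0.036, 0.0, 0.0]
ft_force: [-0.3, -0.2, 6.2]
width: 0.0134
grip_force: 46.9
```

Emit:
arm_command(
  steps=[
    {"slide": [0, 0, -0.001], "rot": [0, 0, 0], "grip": 0.05},
    {"slide": [0, 0, -0.001], "rot": [0, 0, 0], "grip": 0.05},
    {"slide": [0, 0, -0.001], "rot": [0, 0, 0], "grip": 0.05},
    {"slide": [0, 0, 0], "rot": [0, 0, 0], "grip": 0.05},
    {"slide": [0, 0, 0], "rot": [0, 0, 0], "grip": 0.05},
    {"slide": [0, 0, 0], "rot": [0, 0, 0], "grip": 0.05},
    {"slide": [0, 0, 0], "rot": [0, 0, 0], "grip": 0.05},
    {"slide": [0, 0, 0], "rot": [0, 0, 0], "grip": 0.05},
  ],
)

```text
time: 29.4
ee_pos: [0.5263, -0.2648, 0.1036]
eef_rot: [0.999, -0.036, 0.0, -0.0]
ft_force: [2.9, -0.6, 4.5]
width: 0.014
grip_force: 47.0
```

Emit:
arm_command(
  steps=[
    {"slide": [0, 0, -0.001], "rot": [0, 0, 0], "grip": 0.05},
    {"slide": [0, 0, -0.001], "rot": [0, 0, 0], "grip": 0.05},
    {"slide": [0, 0, 0], "rot": [0, 0, 0], "grip": 0.05},
    {"slide": [0, 0, 0], "rot": [0, 0, 0], "grip": 0.05},
    {"slide": [0, 0, 0], "rot": [0, 0, 0], "grip": 0.05},
    {"slide": [0, 0, 0], "rot": [0, 0, 0], "grip": 0.05},
    {"slide": [0, 0, 0], "rot": [0, 0, 0], "grip": 0.05},
    {"slide": [0, 0, 0], "rot": [0, 0, 0], "grip": 0.05},
  ],
)

```text
time: 30.4
ee_pos: [0.5263, -0.2648, 0.1018]
eef_rot: [0.999, -0.036, 0.0, 0.0]
ft_force: [1.1, -0.1, 5.7]
width: 0.0134
grip_force: 47.3
```

Emit:
arm_command(
  steps=[
    {"slide": [0, 0, -0.001], "rot": [0, 0, 0], "grip": 0.05},
    {"slide": [0, 0, -0.001], "rot": [0, 0, 0], "grip": 0.05},
    {"slide": [0, 0, 0], "rot": [0, 0, 0], "grip": 0.05},
    {"slide": [0, 0, 0], "rot": [0, 0, 0], "grip": 0.05},
    {"slide": [0, 0, 0], "rot": [0, 0, 0], "grip": 0.05},
    {"slide": [0, 0, 0], "rot": [0, 0, 0], "grip": 0.05},
    {"slide": [0, 0, 0], "rot": [0, 0, 0], "grip": 0.05},
    {"slide": [0, 0, 0], "rot": [0, 0, 0], "grip": 0.05},
  ],
)

```text
time: 31.4
ee_pos: [0.5263, -0.2649, 0.1001]
eef_rot: [0.999, -0.036, 0.0, 0.0]
ft_force: [0.4, -0.1, 8.8]
width: 0.0134
grip_force: 47.6
```

Emit:
arm_command(
  steps=[
    {"slide": [0, 0, -0.0005], "rot": [0, 0, 0], "grip": 0.05},
    {"slide": [0, 0, -0.0005], "rot": [0, 0, 0], "grip": 0.05},
    {"slide": [0, 0, 0], "rot": [0, 0, 0], "grip": 0.05},
    {"slide": [0, 0, 0], "rot": [0, 0, 0], "grip": 0.05},
    {"slide": [0, 0, 0], "rot": [0, 0, 0], "grip": 0.05},
    {"slide": [0, 0, 0], "rot": [0, 0, 0], "grip": 0.05},
    {"slide": [0, 0, 0], "rot": [0, 0, 0], "grip": 0.05},
    {"slide": [0, 0, 0], "rot": [0, 0, 0], "grip": 0.05},
  ],
)

```text
time: 32.4
ee_pos: [0.5263, -0.2649, 0.1]
eef_rot: [0.999, -0.036, 0.0, 0.0]
ft_force: [-3.8, 1.2, 18.4]
width: 0.0138
grip_force: 48.5
```

The cover has stopped at the seat: TCP z is 0.100, so the rim is at about 48 mm, and the push is 18 N. On the way down the force dropped to 4.5 N as the clips snapped. Handing in while still pressing.

```bash
python3 -c "
from h import *
print(order.close_job())"
```

```text
the job is handed in; nothing more can be done
None
```

I handed the job in at about 32 s with the gripper still pressing the cover onto its seat at about 18 N; the carbon and white discs are stacked and centred under it, and the press force dropped as the clips snapped (I read the snap and seating from force and height, not from a picture).

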